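# Snap the cap onto a sand flask with the punch

### The arm

A 6-joint arm with a two-finger parallel gripper is mounted at the origin on the work surface. World frame = base frame: x ahead of the robot, y to its left, z up, the work surface at z = 0. Lengths are in mm, angles in rad, forces in N, time in s.
With the tool pointing down it reaches from about 350 to 975 mm from the base axis. Payload 7.1 kg.
Tool frame: the origin (TCP) lies between the finger pads; the fingertips stand 17 mm ahead of it and the grasp point (between the pads) lies 2 mm behind it; z points along the fingers, y is the line along which they close (so a half turn about z gives the same grasp; the last joint's range is limited). The gripper opens to 88 mm and grips with 3 to 60 N. Pads are 20 mm wide; open, the fingers measure 115 mm over their backs; the gripper's body (75 mm by 178 mm) begins 61 mm behind the grasp point.
Start: joints at [-1.155, 0.423, 1.63, -0, 1.089, -0.019], TCP at [263.283, -566.822, 239.675] pointing down, gripper open.
Joint ranges: [-3, 3], [-0.9, 2.11], [0.09, 2.58], [-1.31, 4.45], [0.11, 2.69], [-2.54, 2.54]. Speed limits (rad/s): [2.39, 2.39, 3.01, 3.14, 3.14, 3.14].

### API

Orientations are given as a rotation vector (axis times angle).
In Python, from workcell import ctrl, eyes gives the robot as it stands (ctrl), with the cameras (eyes).
- The arm moves only by the shell command python3 jog.py [OPENING], which reads ROWS from standard input. ROWS is a JSON list that holds a single list of rows (three levels of brackets), with 1 to 5 rows, each of 6 numbers: dx, dy, dz in a scale on which 1.0 is 400 mm, then a rotation vector rx, ry, rz in a scale on which 1.0 is 2 rad; each row shifts and turns the commanded pose from where the row before left it, along the tool's axes as they then stand; what a row does not reach is not made up. A row lasts 1/12 s, in which the tool goes at most 41.7 mm and 0.125 rad, less where a joint would pass 70% of its speed; a pose out of reach is approached as far as the arm can. OPENING is the finger opening in mm, set as the command begins (- or left out keeps the last). The fingers move at their own pace and stop on an object; the grip force is fixed at half the most. Time passes only in rows, so rows that do not move let the fingers close. It prints the time, the measured TCP pose, the force, the opening and the grip force at its end. A shift or turn number past 1, either way, is cut back to 1. Input that does not fit is refused with a message, and nothing moves.
- ctrl.get_obs(): the state, without advancing time (a new reading comes with each control period).
- eyes.get_image(name): name is "scene" or "side" or "wrist"; returns a dict with "img" (480x640x3 uint8, red, green, blue), "fx", "fy", "cx", "cy" (pixels), "R" (3x3) and "t" (3): a world point X has camera coordinates R X + t. Camera axes: x right, y down, z forward; pixel columns grow to the right and rows downward; lengths in mm; the calibration is good to about 2 mm. A picture is of the moment at which its call begins. There is no depth.
- ctrl.close_job(): hands the job in; it is judged then, once.
The state is a dict: "t": time; "qpos": joint angles; "qvel": joint speeds; "joint_torque": joint torques, N m; "ee_pos": TCP position; "orientation": TCP orientation; "ft_force": force on the tool from outside, world axes, zero at the start; "moment": the same for the moment, N m; "width": finger opening in mm; "grasp_force": force on a finger pad.
Only numpy, scipy, OpenCV 4.12 (cv2) and the standard library are available. Lean on these libraries where they do the work, as an engineer would, in place of code of your own. Each camera call takes 0.05 s, during which the arm holds its last target. There are 200 camera calls.

### The job

One sand flask, the one bedded in the square wooden block, has its snap cap resting loosely on its neck. Pull the thick wooden punch up out of its clay holder, set its foot on that cap and push straight down until the cap clicks fully home; do not touch the cap with the gripper itself, and leave the two finished flasks standing where they are. Keep pushing after the click, at about 10 N, and finish like that: the punch still held in the gripper and still pressing on the cap.

Things in the scene. Friction and masses are not known exactly. Their poses are not given: they have to be found in the camera images.
- punch: the punch: a straight round beech rod, 26 mm in diameter and 175 mm long (about 0.1 kg), with a flat brass-shod foot. It stands upright in the holder, foot down, about 96 mm of it showing above the holder. Origin: centre of the foot's flat underside; z runs up along the rod.
- punch_grip (a point): the place to grip the punch: on its axis, 135 mm above the foot and 40 mm below the top
- holder: the clay holder, fixed to the table: a thick round terracotta sleeve 85 mm high, 82 mm across at the rim, with an upright bore 29 mm in diameter and 79 mm deep (bottom 6 mm above the table). The punch stands in the bore with 1.5 mm of play all round. Origin: centre of its underside, on the table.
- stand: the square wooden block (90 x 90 x 30 mm), fixed to the table, with the flask to be closed bedded upright in its middle: flask body 68 mm in diameter up to 72 mm above the table, then a shoulder and a neck 28 mm in diameter. Origin: centre of the block's underside, on the table; z up.
- mouth (a point): centre of the flask's rim (top of the neck), 130 mm above the table. Six sprung nubs stand out from the neck 9 mm below it; the cap's inner lip must be forced past them. Pushed down, the cap resists with 11 to 16 N at most within the first 3 to 6 mm, then the force drops almost to nothing (the click), and 13 mm below its start the cap stops dead on the rim.
- cap: the white snap cap: a cup 42 mm across, 22 mm high, open below, flat closed top. Origin: centre of its open underside; z up; top face 22 mm above the origin. At the start it sits loosely on the nubs, origin 125 mm above the table (top face 147 mm). Home, it stands dead on the rim 13 mm lower: origin 112 mm, top face 134 mm above the table; the nubs then hold it.
- flask_a: a finished flask, standing loose on the table: 68 mm in diameter, 122 mm high with its cap already home, no wooden block. Origin: centre of its underside. Leave alone.
- flask_b: a second finished flask, the same as flask_a. Leave alone.

How it is judged (in metres and radians):
On the way, in this order (a step that is already met when the one before it is completed fails the run):
1. the punch is pulled up out of its holder by the gripper (z of punch in the frame of holder above 0.09 m and contact force between the fingers and punch above 1 N), for 0.1 s.
2. the cap is pushed home past the click by the punch (z of cap in the frame of stand below 0.1145 m and horizontal distance between cap and mouth below 0.004 m and angle between cap's own z axis and vertical below 0.08 rad and contact force between punch and cap above 1 N), for 0.1 s.
At the end, for the whole second after the job is handed in: Cap fully home (within 2.5 mm of its stop, 4 mm of centre, 0.08 rad of level). Punch upright within 0.2 rad, at most 15 mm off the cap's centre, held still in the fingers (over 3 N) and pressing on the cap with over 4 N. Both finished flasks upright, within 30 mm of their places (z of cap in the frame of stand below 0.1145 m and horizontal distance between cap and mouth below 0.004 m and angle between cap's own z axis and vertical below 0.08 rad and contact force between punch and cap above 4 N and contact force between the fingers and punch above 3 N and angle between punch's own z axis and vertical below 0.2 rad and horizontal distance between punch and cap below 0.015 m and height (world z) of punch above 0.125 m and linear speed of punch below 0.02 m/s and distance of each of flask_a, flask_b from where it was at the start of the episode below 0.03 m and angle between each of flask_a, flask_b's own z axis and vertical below 0.15 rad); the arm keeps its last pose, push and grip.
It fails at once if the gripper or arm touches the cap (contact force between any of the fingers, the arm and cap above 1 N).
It fails at once if a finished flask is shoved or knocked over (distance of any of flask_a, flask_b from where it was at the start of the episode above 0.03 m or angle between any of flask_a, flask_b's own z axis and vertical above 0.3 rad).
It also fails if it takes over 48 s, if anything falls off the work surface, if the arm or the gripper's body presses on something with over 40 N, if the wrist force passes 120 N, or if a joint passes its speed limit or range.

## Working session

There is one attempt and no reset: what is moved stays moved. The work goes in short steps, Python scripts to look and compute and a shell command to move; the robot and the scene stay as the last step left them, time stands still between calls to the robot, and variables do not carry over. Pictures are saved under pics/ and viewed, at most 10 in all, crops included, and the job is handed in when it is done.

```bash
mkdir -p pics; ls; python3 - <<'E'
from workcell import ctrl, eyes
import cv2
for n in("scene","side"):
    d=eyes.get_image(n); cv2.imwrite(f"pics/{n}0.png",d["img"][:,:,::-1])
o=ctrl.get_obs(); print(o)
E
```

```text
jog.py
pics
workcell.py
{'t': 0.1, 'qpos': array([-1.15498526e+00,  4.23746617e-01,  1.63057223e+00, -2.12916819e-05,
        1.08859636e+00, -1.90100006e-02]), 'qvel': array([ 0.00093279, -0.00116959, -0.00176797, -0.00120379, -0.00021185,
       -0.00053122]), 'joint_torque': array([-1.10006084e-03, -5.45615458e+01, -2.74328148e+01,  6.43923157e-02,
        1.87456602e-02, -2.85518792e-05]), 'ee_pos': array([ 263.1083031 , -566.41734536,  239.00677353]), 'orientation': array([-3.06637144e+00, -6.77383593e-01,  4.38332647e-04]), 'ft_force': array([0.33725314, 0.28762339, 0.14962879]), 'moment': array([0.0098287 , 0.01238704, 0.05695993]), 'grasp_force': 0.0, 'width': 88.11985532045641}
```

View pics/scene0.png

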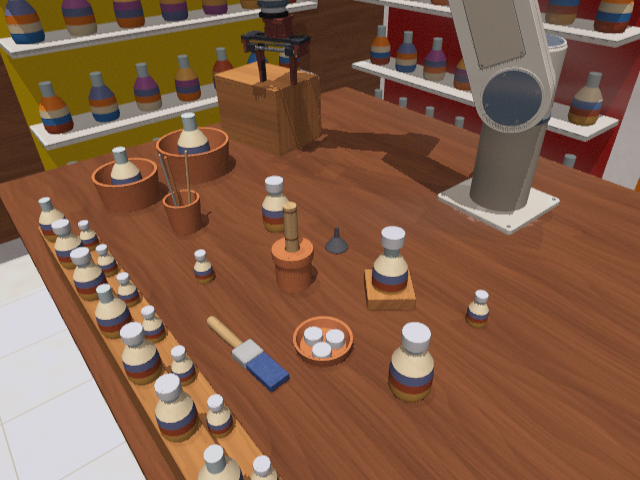

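View pics/side0.png

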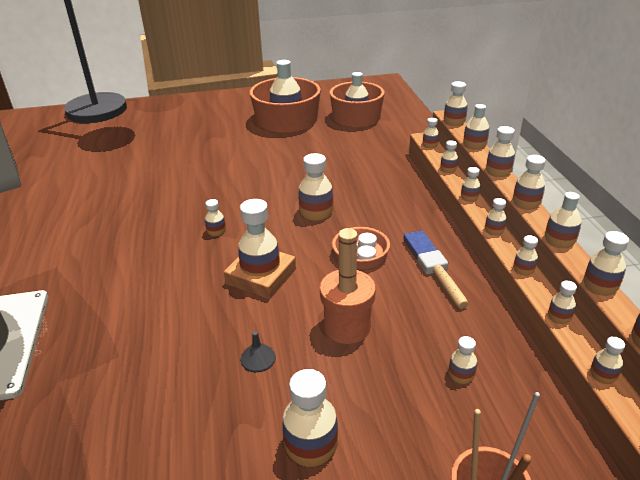

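The scene view shows the punch top at about (291,207), the holder at (294,262) and the loose cap at (393,236), with finished flasks at (275,205) and (412,362). In the side view the punch top is at (347,234) and the cap at (255,210), with flasks at (315,188) and (309,418). I'll enlarge these to measure them.

```bash
python3 - <<'E'
import cv2,numpy as np
s=cv2.imread("pics/scene0.png");d=cv2.imread("pics/side0.png")
c=lambda im,x,y:cv2.resize(im[y:y+60,x:x+80],(400,300),interpolation=cv2.INTER_CUBIC)
cv2.imwrite("pics/m.png",np.vstack([np.hstack([c(s,255,195),c(s,355,220)]),np.hstack([c(d,310,225),c(d,215,195)])]))
E
```

```text
(no output)
```

View pics/m.png

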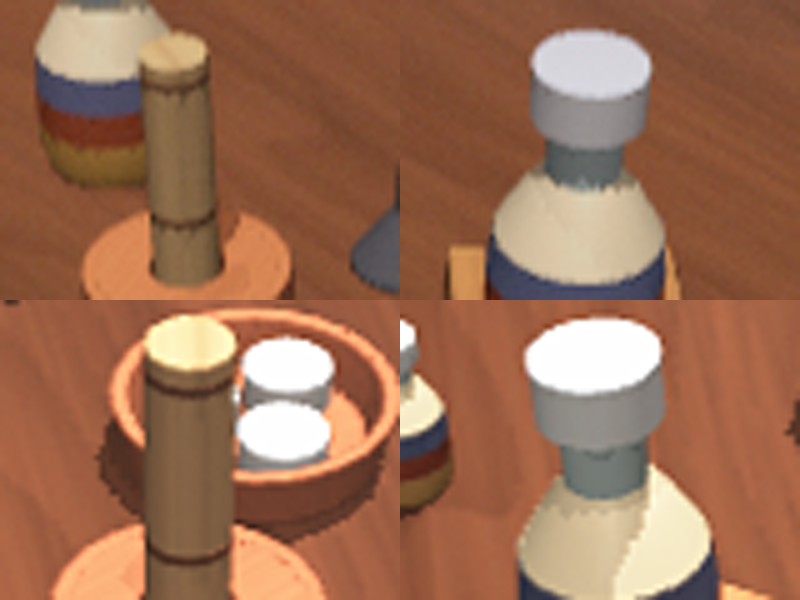

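The montage gives the top centres. Punch: scene (289.6,204.6), side (347.6,233.0). Cap: scene (392.8,232.8), side (253.4,205.6). Next I'll triangulate.

```bash
cat > tri.py <<'E'
import numpy as np
from workcell import ctrl, eyes
import cv2
def P(d): return np.array([[d["fx"],0,d["cx"]],[0,d["fy"],d["cy"]],[0,0,1]])@np.c_[d["R"],d["t"]]
def tri(da,a,db,b):
    X=cv2.triangulatePoints(P(da),P(db),np.float64(a).reshape(2,1),np.float64(b).reshape(2,1))[:,0];X=X[:3]/X[3]
    e=[]
    for d,p in((da,a),(db,b)):
        q=P(d)@np.r_[X,1];e.append(np.round(q[:2]/q[2]-p,1))
    return X.round(1),e
def ray(d,p,z):
    r=d["R"].T@np.array([(p[0]-d["cx"])/d["fx"],(p[1]-d["cy"])/d["fy"],1]);c=-d["R"].T@d["t"]
    return (c+r*(z-c[2])/r[2]).round(1)
E
python3 - <<'E'
from tri import *
s=eyes.get_image("scene");d=eyes.get_image("side");w=eyes.get_image("wrist")
cv2.imwrite("pics/w0.png",w["img"][:,:,::-1])
for n,a,b,z in(("punch",(289.6,204.6),(347.6,233),181),("cap",(392.8,232.8),(253.4,205.6),147),("near",(274,184),(308,382),122),("far",(415.5,333),(315,162),122)):
    print(n,tri(s,a,d,b),ray(s,a,z),ray(d,b,z))
o=ctrl.get_obs()
from scipy.spatial.transform import Rotation as R
print(o["ee_pos"],R.from_rotvec(o["orientation"]).as_matrix().round(3),-w["R"].T@w["t"],w["R"])
E
```

```text
punch (array([581.9, -73.3, 180.8]), [array([-0.3,  0.1]), array([-0.3, -0.1])]) [581.5 -72.9 181. ] [582.2 -73.9 181. ]
cap (array([465.2,  77.3, 146. ]), [array([ 0.2, -0.1]), array([0.2, 0.1])]) [466.8  78.4 147. ] [464.9  76.2 147. ]
near (array([ 492.4, -261.6,  114.6]), [array([ 0.4, -0.2]), array([0.6, 0.2])]) [ 500.9 -249.9  122. ] [ 490.9 -267.2  122. ]
far (array([594.6, 250.7, 115.2]), [array([-1. ,  0.6]), array([-0.6, -0.3])]) [598.1 255.  122. ] [593.3 237.2 122. ]
[ 263.17241386 -566.59579257  239.28561885] [[ 0.907  0.421 -0.   ]
 [ 0.421 -0.907  0.001]
 [ 0.    -0.001 -1.   ]] [ 337.53100134 -532.42179605  384.86648886] [[ 4.21052199e-01 -9.07035969e-01 -8.92610923e-04]
 [-8.65544592e-01 -4.02085471e-01  2.98596440e-01]
 [-2.71196617e-01 -1.24952093e-01 -9.54379049e-01]]
```

Careful with the scale: shifts go in shares of 400 mm and turns go in shares of 2 rad. That gives: 30 mm / 400 = 0.075, -19 mm / 400 = -0.0475.

```bash
echo '[[[0.075,-0.0475,0,0,0,0],[0.075,-0.0475,0,0,0,0],[0.075,-0.0475,0,0,0,0],[0.075,-0.0475,0,0,0,0],[0.075,-0.0475,0,0,0,0]]]' | python3 jog.py 88; echo '[[[0.075,-0.0475,0,0,0,0],[0.075,-0.0475,0,0,0,0],[0.075,-0.0475,0,0,0,0],[0.075,-0.0475,0,0,0,0],[0.075,-0.0475,0,0,0,0]]]' | python3 jog.py;echo '[[[0.075,-0.0475,0,0,0,0],[0.075,-0.0475,0,0,0,0],[0.075,-0.0475,0,0,0,0],[0.075,-0.0475,0,0,0,0],[0.075,-0.0475,0,0,0,0]]]' | python3 jog.py;echo '[[[0,0,0,0,0,0],[0,0,0,0,0,0]]]' | python3 jog.py
python3 - <<'E'
from tri import *
w=eyes.get_image("wrist"); cv2.imwrite("pics/w1.png",w["img"][:,:,::-1])
for X in((582,-73.4,181),(465.5,77.3,147)):
    q=P(w)@np.r_[X,1];print(q[:2]/q[2])
E
```

```text
t: 0.67
ee_pos: [359.8, -416.1, 239.6]
orientation: [-3.068, -0.677, -0.0]
ft_force: [0.5, -0.6, 0.3]
width: 87.9
grasp_force: 0.0
t: 1.08
ee_pos: [456.0, -266.5, 239.8]
orientation: [3.068, 0.677, 0.0]
ft_force: [1.1, -0.5, -0.3]
width: 88.1
grasp_force: 0.0
t: 1.5
ee_pos: [552.0, -117.1, 239.7]
orientation: [3.068, 0.678, 0.0]
ft_force: [0.1, -0.9, -0.0]
width: 87.9
grasp_force: 0.0
t: 1.67
ee_pos: [551.9, -117.4, 239.5]
orientation: [3.066, 0.683, -0.0]
ft_force: [-0.0, -0.2, -0.1]
width: 87.7
grasp_force: 0.0
[271.36884671 189.31593629]
[ -9.25135302 244.44685289]
```

View pics/w1.png

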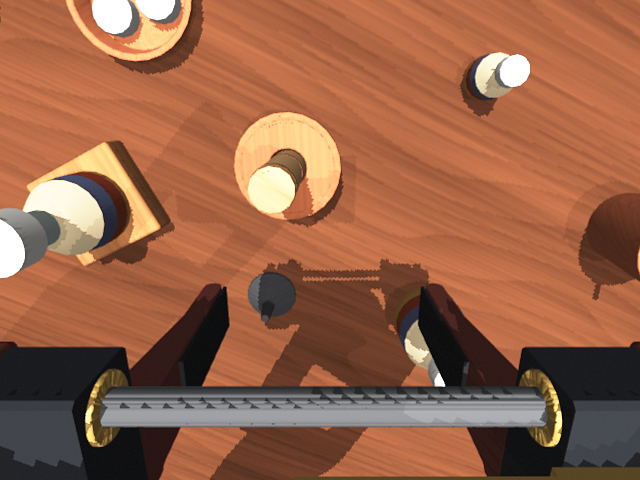

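The wrist view shows the punch top at (272,189), where I predicted it, with the cap at the left edge near (0,245). The positions hold, so I'll move over the punch and go down.

Scaled: 23 mm / 400 = 0.0575, -13.5 mm / 400 = -0.0338.

```bash
echo '[[[0.0575,-0.0338,0,0,0,0],[0.0575,-0.0338,0,0,0,0],[0,0,0,0,0,0],[0,0,0,0,0,0]]]' | python3 jog.py; echo '[[[0,0,0.05,0,0,0],[0,0,0.05,0,0,0],[0,0,0.05,0,0,0],[0,0,0.05,0,0,0],[0,0,0.05,0,0,0]]]' | python3 jog.py; echo '[[[0,0,0,0,0,0],[0,0,0,0,0,0]]]' | python3 jog.py
python3 - <<'E'
from tri import *
w=eyes.get_image("wrist"); cv2.imwrite("pics/w2.png",w["img"][:,:,::-1])
E
```

```text
t: 2.05
ee_pos: [581.4, -75.6, 239.5]
orientation: [3.067, 0.678, -0.001]
ft_force: [0.1, -0.8, 0.1]
width: 87.9
grasp_force: 0.0
t: 2.47
ee_pos: [580.5, -76.8, 138.9]
orientation: [3.068, 0.675, -0.001]
ft_force: [0.8, 0.7, 0.1]
width: 87.4
grasp_force: 0.0
t: 2.63
ee_pos: [580.2, -76.2, 139.0]
orientation: [-3.067, -0.675, 0.004]
ft_force: [1.3, -0.7, -0.3]
width: 87.4
grasp_force: 0.0
```

View pics/w2.png

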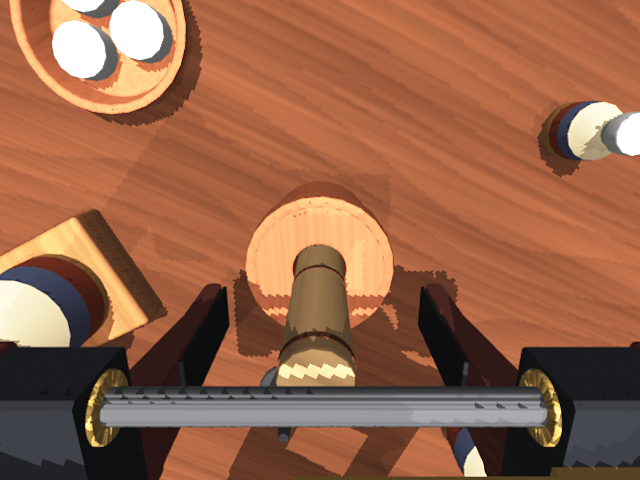

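The punch stands between the fingers, about 2 mm off. I'll nudge across and close.

Scaled: 2.8 mm / 400 = 0.007, -1.8 mm / 400 = -0.0045.

```bash
echo '[[[0.007,-0.0045,0,0,0,0],[0,0,0,0,0,0]]]' | python3 jog.py; echo '[[[0,0,0,0,0,0],[0,0,0,0,0,0],[0,0,0,0,0,0],[0,0,0,0,0,0],[0,0,0,0,0,0]]]' | python3 jog.py 10; echo '[[[0,0,0,0,0,0],[0,0,0,0,0,0],[0,0,0,0,0,0],[0,0,0,0,0,0],[0,0,0,0,0,0]]]' | python3 jog.py
```

```text
t: 2.85
ee_pos: [584.5, -72.3, 141.2]
orientation: [3.067, 0.677, 0.004]
ft_force: [0.1, -0.3, 1.4]
width: 87.9
grasp_force: 0.0
t: 3.27
ee_pos: [583.5, -72.1, 139.8]
orientation: [3.068, 0.678, 0.0]
ft_force: [0.1, 0.3, -0.8]
width: 58.1
grasp_force: 0.0
t: 3.68
ee_pos: [583.5, -72.1, 139.6]
orientation: [-3.068, -0.678, 0.0]
ft_force: [0.6, 0.6, -0.8]
width: 25.5
grasp_force: 30.0
```

Gripped. Lifting.

Scaled: -15 mm / 400 = -0.0375, -10 mm / 400 = -0.025.

```bash
echo '[[[0,0,-0.025,0,0,0],[0,0,-0.0375,0,0,0],[0,0,-0.0375,0,0,0],[0,0,-0.0375,0,0,0],[0,0,-0.0375,0,0,0]]]' | python3 jog.py; echo '[[[0,0,-0.0375,0,0,0],[0,0,-0.05,0,0,0],[0,0,-0.05,0,0,0],[0,0,-0.05,0,0,0],[0,0,-0.05,0,0,0]]]' | python3 jog.py; echo '[[[0,0,0,0,0,0],[0,0,0,0,0,0],[0,0,0,0,0,0],[0,0,0,0,0,0]]]' | python3 jog.py
```

```text
t: 4.1
ee_pos: [583.4, -72.1, 211.0]
orientation: [-3.068, -0.678, 0.0]
ft_force: [1.4, -0.3, -1.4]
width: 25.6
grasp_force: 30.0
t: 4.52
ee_pos: [583.1, -72.1, 306.3]
orientation: [-3.068, -0.677, -0.0]
ft_force: [1.4, 0.7, -0.6]
width: 26.0
grasp_force: 30.0
t: 4.85
ee_pos: [582.6, -72.0, 303.3]
orientation: [-3.067, -0.677, 0.004]
ft_force: [0.3, 0.1, -0.8]
width: 25.5
grasp_force: 30.0
```

Scaled: -18 mm / 400 = -0.045, -4 mm / 400 = -0.01.

```bash
echo '[[[-0.01,-0.045,0,0,0,0],[-0.01,-0.045,0,0,0,0],[-0.01,-0.045,0,0,0,0],[-0.01,-0.045,0,0,0,0],[-0.01,-0.045,0,0,0,0]]]' | python3 jog.py; echo '[[[-0.0125,-0.05,0,0,0,0],[-0.0125,-0.05,0,0,0,0],[-0.0125,-0.05,0,0,0,0],[-0.0125,-0.05,0,0,0,0],[-0.0075,-0.0375,0,0,0,0]]]' | python3 jog.py; echo '[[[0,0,0,0,0,0],[0,0,0,0,0,0],[0,0,0,0,0,0],[0,0,0,0,0,0]]]' | python3 jog.py
python3 - <<'E'
from tri import *
s=eyes.get_image("scene")["img"];d=eyes.get_image("side")["img"]
c=lambda im,x,y:cv2.resize(im[y:y+120,x:x+80],(400,600),interpolation=cv2.INTER_CUBIC)
cv2.imwrite("pics/m2.png",np.hstack([c(s,353,150),c(d,213,120)])[:,:,::-1])
E
```

```text
t: 5.27
ee_pos: [526.2, 1.7, 303.2]
orientation: [-3.067, -0.677, 0.004]
ft_force: [0.8, 0.3, -1.1]
width: 25.7
grasp_force: 30.0
t: 5.68
ee_pos: [464.7, 78.4, 303.4]
orientation: [-3.067, -0.678, 0.004]
ft_force: [-0.4, 0.0, -0.9]
width: 25.7
grasp_force: 30.0
t: 6.02
ee_pos: [467.0, 77.0, 304.4]
orientation: [3.068, 0.677, -0.001]
ft_force: [0.4, -0.1, -1.1]
width: 25.9
grasp_force: 30.0
```

View pics/m2.png

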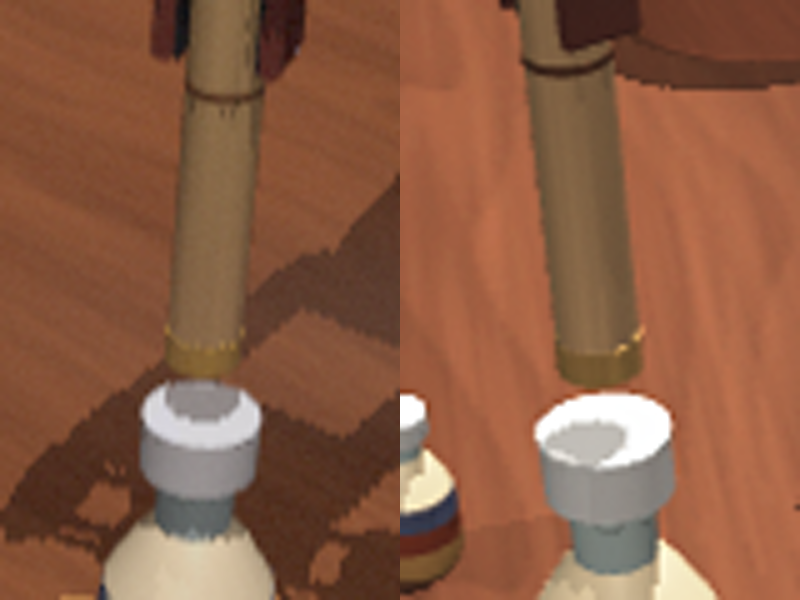

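The enlarged views show the punch foot just above the cap. The foot's underside centre is at scene (393.0,221.4) and side (252.2,193.0), and the cap top is unchanged. I'll triangulate the foot and a ring on the rod to get the offset and tilt.

```bash
python3 - <<'E'
from tri import *
s=eyes.get_image("scene");d=eyes.get_image("side")
f=lambda x,y:(353+x/5-.4,150+y/5-.4); g=lambda x,y:(213+(x-400)/5-.4,120+y/5-.4)
for n,a,b in(("foot",f(203,359),g(598,367)),("ring",f(226,81),g(568,51)),("cap",f(201,414),g(603,430))): print(n,tri(s,a,d,b))
o=ctrl.get_obs();print(o["ee_pos"],o["ft_force"],o["orientation"])
E
```

```text
foot (array([465.4,  76.5, 169.9]), [array([ 0.2, -0.2]), array([0.2, 0.1])])
ring (array([466.2,  76.8, 277.4]), [array([-0.1,  0.1]), array([-0.1, -0.1])])
cap (array([464.8,  76.9, 146.4]), [array([ 0.2, -0.1]), array([0.1, 0.1])])
[466.833764    77.10648761 304.53131308] [ 0.6031882   0.19584574 -1.1643788 ] [ 3.06788082e+00  6.76375414e-01 -3.62697269e-04]
```

The foot is within 1 mm of the cap centre and the rod is upright. I'll descend, watching the force.

Scaled: 6 mm / 400 = 0.015, 5 mm / 400 = 0.0125.

```bash
echo '[[[0,0,0.015,0,0,0],[0,0,0.015,0,0,0],[0,0,0.0125,0,0,0],[0,0,0,0,0,0],[0,0,0,0,0,0]]]' | python3 jog.py; for i in 1 ; do echo '[[[0,0,0.0038,0,0,0],[0,0,0.0038,0,0,0],[0,0,0.0038,0,0,0],[0,0,0.0038,0,0,0],[0,0,0,0,0,0]]]' | python3 jog.py; done; echo '[[[0,0,0.0025,0,0,0],[0,0,0.0025,0,0,0],[0,0,0,0,0,0]]]' | python3 jog.py; echo '[[[0,0,0.0025,0,0,0],[0,0,0.0025,0,0,0],[0,0,0,0,0,0]]]' | python3 jog.py
```

```text
t: 6.63
ee_pos: [466.2, 77.5, 287.1]
orientation: [-3.068, -0.678, 0.002]
ft_force: [-0.1, -0.1, -0.7]
width: 25.7
grasp_force: 30.0
t: 7.05
ee_pos: [466.4, 77.5, 281.4]
orientation: [-3.068, -0.678, 0.001]
ft_force: [-0.4, -0.4, -1.4]
width: 25.5
grasp_force: 30.0
t: 7.3
ee_pos: [466.7, 77.6, 279.8]
orientation: [3.068, 0.678, 0.001]
ft_force: [0.1, -0.1, -0.3]
width: 25.8
grasp_force: 30.0
t: 7.55
ee_pos: [467.2, 77.7, 278.7]
orientation: [3.068, 0.678, 0.003]
ft_force: [-0.5, -0.1, 7.5]
width: 25.9
grasp_force: 30.0
```

Scaled: 1 mm / 400 = 0.0025.

```bash
for i in 1; do echo '[[[0,0,0.0025,0,0,0],[0,0,0,0,0,0]]]' | python3 jog.py; echo '[[[0,0,0.0025,0,0,0],[0,0,0,0,0,0]]]' | python3 jog.py; echo '[[[0,0,0.0025,0,0,0],[0,0,0,0,0,0]]]' | python3 jog.py; echo '[[[0,0,0.0025,0,0,0],[0,0,0,0,0,0]]]' | python3 jog.py; done | egrep 'ee_pos|ft_f|width'
```

```text
ee_pos: [467.3, 77.7, 278.0]
ft_force: [-0.3, -0.5, 8.8]
width: 25.7
ee_pos: [467.3, 77.7, 276.9]
ft_force: [-1.4, 0.1, 7.8]
width: 25.5
ee_pos: [467.1, 77.6, 275.6]
ft_force: [0.2, -0.0, 6.4]
width: 25.6
ee_pos: [467.0, 77.6, 274.4]
ft_force: [-0.5, 0.1, 5.8]
width: 25.5
```

Scaled: 1 mm / 400 = 0.0025.

```bash
for i in 1; do echo '[[[0,0,0.0025,0,0,0],[0,0,0.0025,0,0,0],[0,0,0,0,0,0]]]' | python3 jog.py; echo '[[[0,0,0.0025,0,0,0],[0,0,0.0025,0,0,0],[0,0,0,0,0,0]]]' | python3 jog.py; done | egrep 'ee_pos|ft_f'
python3 - <<'E'
from tri import *
s=eyes.get_image("scene")["img"];d=eyes.get_image("side")["img"]
c=lambda im,x,y:cv2.resize(im[y:y+120,x:x+80],(400,600),interpolation=cv2.INTER_CUBIC)
cv2.imwrite("pics/m3.png",np.hstack([c(s,353,150),c(d,213,120)])[:,:,::-1])
E
```

```text
ee_pos: [466.7, 77.6, 271.9]
ft_force: [-0.2, 1.1, 0.5]
ee_pos: [466.2, 77.5, 269.2]
ft_force: [0.4, -0.1, -0.7]
```

View pics/m3.png

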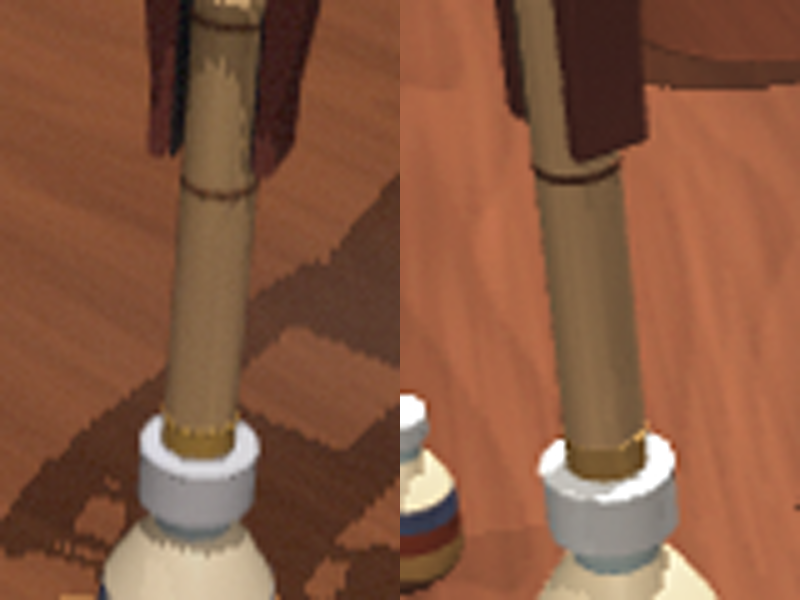

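The cap has dropped along with the punch foot: its top ellipse is now near (200,450) in the left crop, against (201,414) before. It stays level and centred, and it is past the click, so I'll go on to the hard stop.

Scaled: 1 mm / 400 = 0.0025.

```bash
for i in 1; do echo '[[[0,0,0.0025,0,0,0],[0,0,0,0,0,0]]]' | python3 jog.py; echo '[[[0,0,0.0025,0,0,0],[0,0,0,0,0,0]]]' | python3 jog.py;  echo '[[[0,0,0.0015,0,0,0],[0,0,0,0,0,0]]]' | python3 jog.py; done | egrep 'ee_pos|ft_f'
```

```text
ee_pos: [466.5, 77.5, 268.4]
ft_force: [0.2, 0.8, -1.0]
ee_pos: [466.6, 77.6, 267.6]
ft_force: [0.3, 0.5, -1.0]
ee_pos: [466.7, 77.6, 267.5]
ft_force: [-1.2, -0.1, 4.2]
```

Scaled: 0.4 mm / 400 = 0.001.

```bash
for i in 1; do echo '[[[0,0,0.001,0,0,0],[0,0,0,0,0,0],[0,0,0,0,0,0]]]' | python3 jog.py; echo '[[[0,0,0,0,0,0],[0,0,0,0,0,0],[0,0,0,0,0,0]]]' | python3 jog.py; done | egrep 'ee_pos|ft_f'
```

```text
ee_pos: [466.8, 77.6, 267.5]
ft_force: [-2.2, 0.2, 8.3]
ee_pos: [466.8, 77.6, 267.5]
ft_force: [-2.1, -0.6, 7.6]
```

Scaled: 0.2 mm / 400 = 0.0005.

```bash
for i in 1; do echo '[[[0,0,0.0005,0,0,0],[0,0,0,0,0,0],[0,0,0,0,0,0]]]' | python3 jog.py; echo '[[[0,0,0,0,0,0],[0,0,0,0,0,0],[0,0,0,0,0,0],[0,0,0,0,0,0],[0,0,0,0,0,0]]]' | python3 jog.py; echo '[[[0,0,0,0,0,0],[0,0,0,0,0,0],[0,0,0,0,0,0],[0,0,0,0,0,0],[0,0,0,0,0,0]]]' | python3 jog.py; done
python3 - <<'E'
from tri import *
s=eyes.get_image("scene")["img"];d=eyes.get_image("side")["img"]
c=lambda im,x,y:cv2.resize(im[y:y+120,x:x+80],(400,600),interpolation=cv2.INTER_CUBIC)
cv2.imwrite("pics/m4.png",np.hstack([c(s,353,150),c(d,213,120)])[:,:,::-1])
E
```

```text
t: 10.07
ee_pos: [466.9, 77.6, 267.5]
orientation: [-3.068, -0.678, -0.001]
ft_force: [-3.2, -0.2, 8.7]
width: 25.8
grasp_force: 30.0
t: 10.48
ee_pos: [466.9, 77.7, 267.6]
orientation: [-3.068, -0.678, -0.002]
ft_force: [-2.6, -0.5, 9.9]
width: 25.3
grasp_force: 30.0
t: 10.9
ee_pos: [466.9, 77.7, 267.5]
orientation: [-3.068, -0.678, -0.002]
ft_force: [-2.0, -0.7, 8.8]
width: 26.0
grasp_force: 30.0
```

View pics/m4.png

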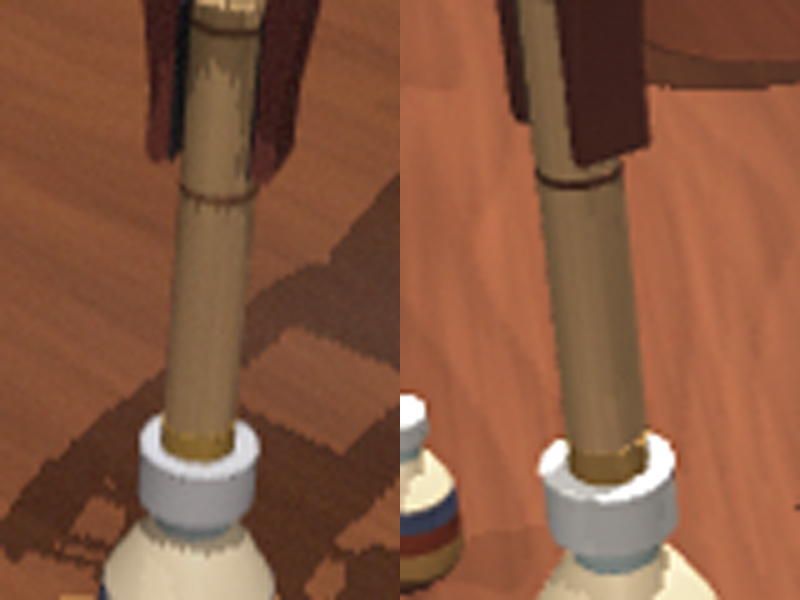

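```bash
python3 - <<'E'
from tri import *
s=eyes.get_image("scene");d=eyes.get_image("side")
f=lambda x,y:(353+x/5-.4,150+y/5-.4); g=lambda x,y:(213+(x-400)/5-.4,120+y/5-.4)
for n,a,b in(("cap",f(199.5,446),g(608,466)),("foot",f(200,446),g(608,464)),("ring",f(218,185),g(580,171))): print(n,tri(s,a,d,b))
o=ctrl.get_obs();print(o["t"],o["ee_pos"],o["ft_force"])
E
```

```text
cap (array([465. ,  77.2, 132.6]), [array([ 0., -0.]), array([0., 0.])])
foot (array([465.1,  77.7, 133. ]), [array([ 0.1, -0. ]), array([0., 0.])])
ring (array([465.9,  76.5, 238.7]), [array([-0.2,  0.1]), array([-0.1, -0.1])])
11.1 [466.87560831  77.65975949 267.54886486] [-2.05759406 -0.93039515  9.48572219]
```

The last picture shows the cap level, with the foot centred on it. The cap top triangulates to 133 mm (home is 134 mm), and the push is steady at about 10 N, so I'm handing in.

```bash
python3 -c "
from workcell import ctrl, eyes
print(ctrl.close_job())"
```

```text
the job is handed in; nothing more can be done
None
```

I handed the job in at about 11 s with the cap clicked home (its top measured at about 133 mm, nominal 134 mm), the punch still gripped and pressing on it at about 10 N, and the two finished flasks not approached; the hand-in returned no verdict.

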